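# Feel round the rim of a serving board for splinters

### The job

Feel the freshly routed rim of the round wooden board for splinters: with the fingers shut and pointing down, rest the fingertips lightly on the top of its rim right beside the handle, run them along the rim clockwise (seen from above) all the way round to the other side of the handle, then lift off clear. Touch only: do not press hard, and do not lift or shift the board, the sanding block lying on it or anything else around.

Things in the scene. Friction and masses are not known exactly. Their poses are not given: they have to be found in the camera images.
- board: round wooden board on a dark foam mat (10 mm thick, 425 x 310 mm): disc 105 mm in radius, 20 mm thick; flat handle 42 mm wide, reaching 241 mm from the disc centre. 0.55 kg; the tacky foam stops it sliding, but it can be lifted off. Origin: centre of the disc underside; z up; handle points along -x. The foam gives about 1 mm for each 2.5 N pressed on the board.
- rim1 (a point): point on the upper face of the board, 7 mm in from its round edge (98 mm from the disc's centre), 36 degrees clockwise from the handle seen from above: the first of ten in the order of the stroke, 32 degrees (54 mm) apart
- rim2 (a point): point on the upper face of the board, 7 mm in from its round edge (98 mm from the disc's centre), 68 degrees clockwise from the handle seen from above
- rim3 (a point): point on the upper face of the board, 7 mm in from its round edge (98 mm from the disc's centre), 100 degrees clockwise from the handle seen from above
- rim4 (a point): point on the upper face of the board, 7 mm in from its round edge (98 mm from the disc's centre), 132 degrees clockwise from the handle seen from above
- rim5 (a point): point on the upper face of the board, 7 mm in from its round edge (98 mm from the disc's centre), 164 degrees clockwise from the handle seen from above
- rim6 (a point): point on the upper face of the board, 7 mm in from its round edge (98 mm from the disc's centre), 196 degrees clockwise from the handle seen from above
- rim7 (a point): point on the upper face of the board, 7 mm in from its round edge (98 mm from the disc's centre), 228 degrees clockwise from the handle seen from above
- rim8 (a point): point on the upper face of the board, 7 mm in from its round edge (98 mm from the disc's centre), 260 degrees clockwise from the handle seen from above
- rim9 (a point): point on the upper face of the board, 7 mm in from its round edge (98 mm from the disc's centre), 292 degrees clockwise from the handle seen from above
- rim10 (a point): point on the upper face of the board, 7 mm in from its round edge (98 mm from the disc's centre), 324 degrees clockwise from the handle seen from above: the last
- block: cork sanding block 95 x 55 x 30 mm lying on the middle of the board; origin: centre of its underside; loose, to be left alone
- pencil: flat carpenter's pencil, 160 mm long, on the mat beside the board's handle; origin: its middle, underside; loose, to be left alone
- spanner: small flat steel collet spanner, 135 mm long, 4 mm thick, on the mat on the other side of the handle; origin: its middle, underside; loose, to be left alone
- router: trim router (hand routing machine) lying on its side at one side of the mat, 240 mm long, 90 mm high, 90 mm square black sole; origin: under its middle; loose, to be left alone
- tape: tape measure 68 x 32 x 62 mm standing at the other side of the mat; origin: centre of its underside; loose, to be left alone
- square: try square lying flat beyond the mat: wooden stock 100 mm long, steel blade 155 mm, 16 mm thick; origin: under the stock's middle; loose, to be left alone
- wax: low round metal tin of wax, 74 mm across and 45 mm tall, standing beyond the mat; origin: centre of its underside; loose, to be left alone

How it is judged (in metres and radians):
On the way, in this order (a step that is already met when the one before it is completed fails the run):
1. the fingertips touch the rim at point 1, 36 degrees clockwise from the handle (contact force between the fingers and board above 0.2 N and horizontal distance between the grasp point and rim1 below 0.023 m), for 0.1 s.
2. the fingertips touch the rim at point 2, 68 degrees clockwise from the handle (contact force between the fingers and board above 0.2 N and horizontal distance between the grasp point and rim2 below 0.023 m), for 0.1 s.
3. the fingertips touch the rim at point 3, 100 degrees clockwise from the handle (contact force between the fingers and board above 0.2 N and horizontal distance between the grasp point and rim3 below 0.023 m), for 0.1 s.
4. the fingertips touch the rim at point 4, 132 degrees clockwise from the handle (contact force between the fingers and board above 0.2 N and horizontal distance between the grasp point and rim4 below 0.023 m), for 0.1 s.
5. the fingertips touch the rim at point 5, 164 degrees clockwise from the handle (contact force between the fingers and board above 0.2 N and horizontal distance between the grasp point and rim5 below 0.023 m), for 0.1 s.
6. the fingertips touch the rim at point 6, 196 degrees clockwise from the handle (contact force between the fingers and board above 0.2 N and horizontal distance between the grasp point and rim6 below 0.023 m), for 0.1 s.
7. the fingertips touch the rim at point 7, 228 degrees clockwise from the handle (contact force between the fingers and board above 0.2 N and horizontal distance between the grasp point and rim7 below 0.023 m), for 0.1 s.
8. the fingertips touch the rim at point 8, 260 degrees clockwise from the handle (contact force between the fingers and board above 0.2 N and horizontal distance between the grasp point and rim8 below 0.023 m), for 0.1 s.
9. the fingertips touch the rim at point 9, 292 degrees clockwise from the handle (contact force between the fingers and board above 0.2 N and horizontal distance between the grasp point and rim9 below 0.023 m), for 0.1 s.
10. the fingertips touch the rim at point 10, 324 degrees clockwise from the handle (contact force between the fingers and board above 0.2 N and horizontal distance between the grasp point and rim10 below 0.023 m), for 0.1 s.
At the end, for the whole second after the job is handed in: After the rim has been touched at all ten points in order (fingertips in contact, within 23 mm of each point seen from above), the robot is clear; the board lies at rest within 10 mm, and the sanding block and all the things around within 15 mm, of where they were (distance of board from where it was at the start of the episode below 0.01 m and distance of each of block, pencil, spanner, router, tape, square, wax from where it was at the start of the episode below 0.015 m and linear speed of board below 0.02 m/s and contact force between the fingers and anything else below 0.1 N).
It fails at once if the fingers press on the board with more than 15 N (contact force between the fingers and board above 15 N).
It fails at once if the board is lifted, carried or shifted by more than 10 mm (distance of board from where it was at the start of the episode above 0.01 m).
It fails at once if the sanding block is lifted or shifted by more than 15 mm (distance of block from where it was at the start of the episode above 0.015 m).
It fails at once if one of the other things around is lifted or shifted by more than 15 mm (distance of any of pencil, spanner, router, tape, square, wax from where it was at the start of the episode above 0.015 m).
It also fails if it takes over 72 s, if anything falls off the work surface, if the arm or the gripper's body presses on something with over 40 N, if the wrist force passes 120 N, or if a joint passes its speed limit or range.

### The arm

A 6-joint arm with a two-finger parallel gripper is mounted at the origin on the work surface. World frame = base frame: x ahead of the robot, y to its left, z up, the work surface at z = 0. Lengths are in mm, angles in rad, forces in N, time in s.
With the tool pointing down it reaches from about 350 to 975 mm from the base axis. Payload 7.1 kg.
Tool frame: the origin (TCP) lies at the very end of the fingers, on their centre line; the grasp point (between the pads) lies 19 mm behind it; y points along the fingers, x is the direction in which the jaws open and shut, and the axes are right-handed (so a half turn about y gives the same grasp; the last joint's range is limited). The gripper opens to 88 mm and grips with 3 to 60 N. Pads are 20 mm wide; open, the fingers measure 115 mm over their backs; the gripper's body (75 mm by 178 mm) begins 61 mm behind the grasp point.
Start: joints at [1.303, 0.423, 1.63, -0, 1.089, -0.019], TCP at [153.869, 605.747, 222.675] pointing down, gripper open.
Joint ranges: [-3, 3], [-0.9, 2.11], [0.09, 2.58], [-1.31, 4.45], [0.11, 2.69], [-2.54, 2.54]. Speed limits (rad/s): [2.39, 2.39, 3.01, 3.14, 3.14, 3.14].

### API

Orientations are given as a rotation vector (axis times angle).
In Python, from workcell import ctrl gives the robot as it stands. The module is installed in compiled form; this text tells all that it offers.
- The arm moves only by the tool jog_arm, never from a script. Its argument "steps" is a list of rows, each an object with "turn": the turn, a rotation vector about the world's x, y, z scaled (see below), a list of three; "dp": the shift along the world's x, y, z scaled (see below), a list of three; "claw": the opening, from 0 (shut) to 1 (fully open). In form: [{"turn": [wx, wy, wz], "dp": [x, y, z], "claw": claw}, ...]. A call has 1 to 12 rows; each row is the pose to reach, as a shift and turn from the pose measured when the call began, turning the shorter way round; what a row does not reach only later rows make up. The controller multiplies each number of a shift by 80 mm and each number of a turn by pi rad. A row lasts 1/12 s, in which the tool goes at most 41.7 mm and 7.16 degrees, less where a joint would pass 70% of its speed; a pose out of reach is approached as far as the arm can. A call with a number of a shift or a turn outside -1 to 1 is refused whole. A call with a gripper value outside its range is refused whole. The fingers move at their own pace and stop on an object; the grip force is fixed at half the most. Time passes only in rows, so rows that repeat a pose let the fingers close. It gives the time, the measured TCP pose, the force and the opening at its end, in the units of the state.
- ctrl.get_obs(): the state, without advancing time (a new reading comes with each control period).
- ctrl.get_image(name): name is "scene" or "top" or "wrist"; returns a dict with "img" (420x560x3 uint8, red, green, blue), "range_z" (420x560 float32, mm along the optical axis (not along the pixel's ray), 0 where there is no reading), "fovy" (degrees; the focal length in pixels is half the picture's height over the tangent of half this angle, whatever the lens; pixels are square), "cx", "cy" (the principal point, pixels), "camera_from_world" (4x4, takes a point from world to camera coordinates); the wrist camera has in their place "hand_eye" (4x4, takes a point from camera to tool coordinates, whose origin is the TCP and whose axes are the tool frame's). Camera axes: x right, y down, z forward; pixel columns grow to the right and rows downward; lengths in mm; the calibration is good to about 2 mm. A picture is of the moment at which its call begins: read the wrist's pose just before it.
- ctrl.close_job(): hands the job in, once; it reports no verdict.
The state is a dict: "t": time; "qpos": joint angles; "qvel": joint speeds; "joint_torque": joint torques, N m; "ee_pos": TCP position; "orientation": TCP orientation; "ft_force": force on the tool from outside, world axes, zero at the start; "moment": the same for the moment, N m; "width": finger opening in mm.
Only numpy, scipy, OpenCV 4.12 (cv2) and the standard library are available. Lean on these libraries where they do the work, as an engineer would, in place of code of your own. Each camera call takes 0.05 s, during which the arm holds its last target.

## Working session

There is one attempt and no reset: what is moved stays moved. The work goes in short steps, Python scripts to look and compute and a tool call to move; the robot and the scene stay as the last step left them, time stands still between calls to the robot, and variables do not carry over. Pictures are saved under pics/ and viewed, and the job is handed in when it is done.

Besides the shell and the picture viewer there is one more tool, called by a JSON object that holds its "api" and its "payload", one argument or row to a line. jog_arm: Moves the arm, as the interface text tells. Its arguments: {"type":"object","properties":{"steps":{"type":"array","items":{"type":"object","properties":{"turn":{"type":"array","items":{"type":"number"}},"dp":{"type":"array","items":{"type":"number"}},"claw":{"type":"number"}}}}},"required":["steps"]}

```bash
mkdir -p pics; python3 - <<'E'
from workcell import ctrl
import cv2,pickle
print(ctrl.get_obs())
for n in("top","scene"):
    d=ctrl.get_image(n); pickle.dump(d,open(n+".pkl","wb"))
    cv2.imwrite(f"pics/{n}0.png",d["img"][:,:,::-1]); print(n,d["fovy"],d["cx"],d["cy"],d["camera_from_world"].round(3).tolist())
E
```

```text
{'t': 0.0, 'qpos': array([ 1.30298818e+00,  4.23845540e-01,  1.63066339e+00, -4.85753376e-05,
        1.08860933e+00, -1.89941200e-02]), 'qvel': array([ 0.00192093, -0.00120389,  0.00067652, -0.00302294,  0.00024635,
        0.00087315]), 'joint_torque': array([ 1.86986028e-03, -5.44642389e+01, -2.73660064e+01,  6.43975753e-02,
        2.30304559e-02, -1.34423967e-04]), 'ee_pos': array([153.74880352, 605.22947532, 221.90922025]), 'orientation': array([-1.31764608, -1.02313705,  1.02513241]), 'ft_force': array([-0.54328194, -0.14507628,  0.11357843]), 'moment': array([0.03265559, 0.01125726, 0.00440562]), 'width': 87.95260789127373}
top 49.324797245143294 275.4045100177359 211.9686644493769 [[0.018, -1.0, -0.005, 73.046], [-0.988, -0.017, -0.152, 590.596], [0.152, 0.008, -0.988, 1116.929], [0.0, 0.0, 0.0, 1.0]]
scene 48.11607754343108 278.15670115220945 203.8219100123667 [[-0.002, 1.0, 0.002, -90.781], [0.811, 0.003, -0.584, -433.703], [-0.584, 0.001, -0.811, 1333.683], [0.0, 0.0, 0.0, 1.0]]
```

View pics/top0.png

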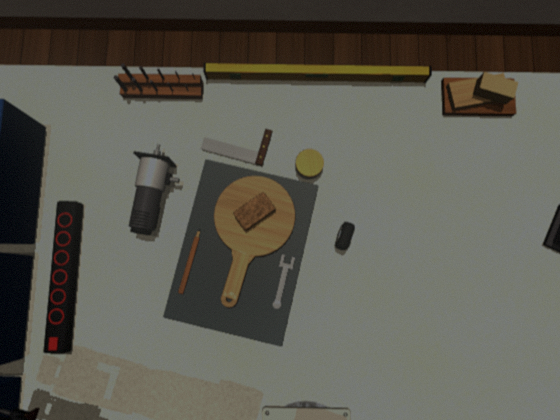

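View pics/scene0.png

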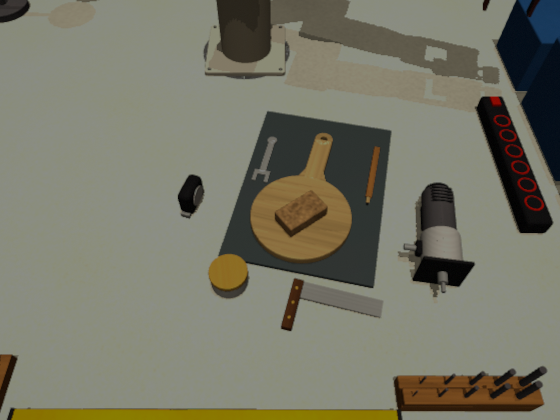

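The top view shows the board's disc at about (255,216) with its handle running down to (230,303). The block is at (254,211), the pencil at (190,262), the spanner at (284,280), the router at (152,190) and the wax at (310,163). The scene view agrees, with the disc at about (300,217). Next I'll measure the disc in both views.

```bash
cat > h.py <<'E'
import numpy as np,cv2,pickle
from scipy.optimize import least_squares
def ray(d,uv,z):
    f=d["img"].shape[0]/2/np.tan(np.radians(d["fovy"]/2)); T=np.linalg.inv(d["camera_from_world"])
    uv=np.atleast_2d(uv).astype(float); v=np.c_[(uv[:,0]-d["cx"])/f,(uv[:,1]-d["cy"])/f,np.ones(len(uv))]@T[:3,:3].T
    o=T[:3,3]; return o+v*((z-o[2])/v[:,2])[:,None]
def world(d):
    f=d["img"].shape[0]/2/np.tan(np.radians(d["fovy"]/2)); T=np.linalg.inv(d["camera_from_world"]); Z=d["range_z"]
    v,u=np.mgrid[:420,:560]; P=np.stack([(u-d["cx"])/f*Z,(v-d["cy"])/f*Z,Z],-1)
    return P@T[:3,:3].T+T[:3,3]
E
python3 - <<'E'
from h import *
for n,seed in(("top",(225,230)),("scene",(265,235))):
    d=pickle.load(open(n+".pkl","rb")); hsv=cv2.cvtColor(d["img"],cv2.COLOR_RGB2HSV)
    W=world(d)
    print(n,seed,hsv[seed[1],seed[0]],W[seed[1],seed[0]])
    m=cv2.inRange(hsv,(8,70,60),(28,255,255))
    m=cv2.morphologyEx(m,cv2.MORPH_OPEN,np.ones((3,3)))
    k,l,st,c=cv2.connectedComponentsWithStats(m); L=l[seed[1],seed[0]]; b=(l==L).astype(np.uint8)
    cn=max(cv2.findContours(b,0,1)[0],key=cv2.contourArea)[:,0]
    e=np.array(W)[b>0]; print("area",b.sum(),"z med",np.median(e[:,2]),np.percentile(e[:,2],[10,90]))
    zt=30
    P=ray(d,cn,zt)[:,:2]
    # circle fit, robust, exclude handle
    c0=ray(d,[(255,216) if n=="top" else (300,217)],zt)[0,:2]
    hm=P.mean(0)
    tip=P[np.argmax(np.linalg.norm(P-c0,axis=1))]; 
    for i in range(4):
        dd=P-c0; r=np.linalg.norm(dd,axis=1); ht=(tip-c0)/np.linalg.norm(tip-c0); s=(dd@ht/r<0.85)&(r<118)
        # use lit top boundary
        q=least_squares(lambda p:np.linalg.norm(P[s]-p[:2],axis=1)-p[2],[*c0,105],loss='soft_l1',f_scale=1.5).x; c0=q[:2]
    print("circle",q,s.sum(),"res",np.std(np.linalg.norm(P[s]-q[:2],axis=1)-q[2]))
    dd=P-c0;r=np.linalg.norm(dd,axis=1); ht=(tip-c0)/np.linalg.norm(tip-c0)
    h=(dd@ht>130)&(dd@ht<220); 
    # handle mask centroid angle
    yy,xx=np.nonzero(b); Q=ray(d,np.c_[xx,yy],zt)[:,:2]-c0; rr=np.linalg.norm(Q,axis=1); g=(rr>135)&(rr<215)&(Q@ht/rr>.9)
    a=np.arctan2(*Q[g].mean(0)[::-1]); print("handle ang deg",np.degrees(a),"tip r",np.linalg.norm(tip-c0),tip)
    o=cv2.drawContours(d["img"][:,:,::-1].copy(),[cn[:,None]],-1,(0,0,255),1); cv2.imwrite(f"pics/{n}1.png",cv2.resize(o[100:330,120:400],None,fx=2.5,fy=2.5))
E
```

```text
top (225, 230) [ 17 131 115] [542.75307832 211.64652627  29.64695695]
area 6005 z med 30.809497360148953 [27.49715901 59.26514887]
circle [582.90199499 138.1263598  103.96992435] 188 res 0.7648120694703122
handle ang deg 164.5725768251854 tip r 240.49784559570793 [351.89827112 205.03296105]
scene (265, 235) [ 19 138 140] [633.1343546   65.94117208  30.8874484 ]
area 7536 z med 30.93275250285984 [28.56410002 60.01881932]
circle [584.43667426 137.76270338 105.07876849] 216 res 1.2245626999850254
handle ang deg 164.65309722236333 tip r 243.98059405927881 [350.26488433 206.24703062]
```

```bash
python3 - <<'E'
from h import *
# heights map around, from depth: objects
d=pickle.load(open("top.pkl","rb"));W=world(d)
for nm,(u,v) in dict(tbl=(400,350),mat=(220,310),disc=(230,230),disc2=(280,230),disc3=(255,185),block=(254,211),pencil=(190,262),spanner=(284,280),router=(150,175),routersole=(155,158),wax=(310,163),sq=(265,148),tape=(345,236)).items(): print(nm,W[v,u].round(1))
E
```

```text
tbl [ 249.7 -236.3    1.6]
mat [340.7 219.6  10.4]
disc [542.6 198.5  32.6]
disc2 [545.1  70.8  30.2]
disc3 [661.8 137.7  29.3]
block [588.6 136.9  59.8]
pencil [460.3 300.4  15.2]
spanner [418.8  58.5  16.4]
router [671.5 397.2  82.6]
routersole [714.6 386.5  85.4]
wax [720.3  -4.2  39.5]
sq [766.  114.3  14.9]
tape [529.6 -91.2  58.5]
```

```bash
cat >> h.py <<'E'
C=np.array([583.7,138.0]); HA=164.4
def pt(deg,r=97): 
    a=np.radians(HA-deg); return C+r*np.array([np.cos(a),np.sin(a)])
E
python3 - <<'E'
from h import *
from scipy.spatial.transform import Rotation as R
from workcell import ctrl
o=ctrl.get_obs();print(R.from_rotvec(o["orientation"]).as_matrix().round(3))
for i in range(10):print(i+1,pt(36+32*i).round(1))
print((pt(36)-o["ee_pos"][:2])/80)
E
```

```text
[[ 0.246 -0.    -0.969]
 [ 0.969 -0.001  0.246]
 [-0.001 -1.     0.   ]]
1 [523.4 214. ]
2 [572.9 234.4]
3 [625.6 225.5]
4 [665.6 190. ]
5 [680.7 138.7]
6 [666.3  87.2]
7 [626.8  51.1]
8 [574.2  41.5]
9 [524.5  61.1]
10 [492.8 104.2]
[ 4.62144302 -4.89107867]
```

{"api": "jog_arm", "payload": {
  "steps": [
    {"dp": [0.3, -0.3, 0], "turn": [0, 0, 0], "claw": 0},
    {"dp": [0.6, -0.6, 0], "turn": [0, 0, 0], "claw": 0},
    {"dp": [0.9, -0.95, 0], "turn": [0, 0, 0], "claw": 0},
    {"dp": [0.92, -0.97, 0], "turn": [0, 0, 0], "claw": 0}
  ]
}}

```text
t: 0.43
ee_pos: [229.6, 523.5, 221.3]
orientation: [-1.321, -1.02, 1.026]
ft_force: [-0.4, -1.2, -1.0]
width: 64.5
```

{"api": "jog_arm", "payload": {
  "steps": [
    {"dp": [0.3, -0.3, 0], "turn": [0, 0, 0], "claw": 0},
    {"dp": [0.6, -0.6, 0], "turn": [0, 0, 0], "claw": 0},
    {"dp": [0.95, -0.98, 0], "turn": [0, 0, 0], "claw": 0},
    {"dp": [0.95, -1, 0], "turn": [0, 0, 0], "claw": 0}
  ]
}}

```text
t: 0.77
ee_pos: [308.5, 439.7, 220.9]
orientation: [-1.325, -1.017, 1.024]
ft_force: [0.5, 0.7, -0.0]
width: 38.0
```

{"api": "jog_arm", "payload": {
  "steps": [
    {"dp": [0.3, -0.3, 0], "turn": [0, 0, 0], "claw": 0},
    {"dp": [0.6, -0.6, 0], "turn": [0, 0, 0], "claw": 0},
    {"dp": [0.95, -0.98, 0], "turn": [0, 0, 0], "claw": 0},
    {"dp": [0.95, -1, 0], "turn": [0, 0, 0], "claw": 0}
  ]
}}

```text
t: 1.1
ee_pos: [387.6, 356.6, 220.8]
orientation: [-1.328, -1.014, 1.021]
ft_force: [0.8, 0.5, -0.1]
width: 11.4
```

{"api": "jog_arm", "payload": {
  "steps": [
    {"dp": [0.3, -0.3, 0], "turn": [0, 0, 0], "claw": 0},
    {"dp": [0.6, -0.6, 0], "turn": [0, 0, 0], "claw": 0},
    {"dp": [0.95, -0.98, 0], "turn": [0, 0, 0], "claw": 0},
    {"dp": [0.95, -1, 0], "turn": [0, 0, 0], "claw": 0},
    {"dp": [0.95, -1, 0], "turn": [0, 0, 0], "claw": 0}
  ]
}}

```text
t: 1.52
ee_pos: [464.1, 276.1, 220.6]
orientation: [-1.328, -1.011, 1.019]
ft_force: [-0.2, 0.7, -0.2]
width: 0.7
```

{"api": "jog_arm", "payload": {
  "steps": [
    {"dp": [0.25, -0.26, 0], "turn": [0, 0, 0], "claw": 0},
    {"dp": [0.5, -0.52, -0.3], "turn": [0, 0, 0], "claw": 0},
    {"dp": [0.74, -0.776, -0.6], "turn": [0, 0, 0], "claw": 0},
    {"dp": [0.74, -0.776, -0.9], "turn": [0, 0, 0], "claw": 0},
    {"dp": [0.74, -0.776, -1], "turn": [0, 0, 0], "claw": 0},
    {"dp": [0.74, -0.776, -1], "turn": [0, 0, 0], "claw": 0}
  ]
}}

```text
t: 2.02
ee_pos: [520.8, 214.9, 138.3]
orientation: [-1.326, -1.007, 1.023]
ft_force: [-0.6, 0.2, -0.4]
width: 0.4
```

{"api": "jog_arm", "payload": {
  "steps": [
    {"dp": [0, 0, -0.25], "turn": [0, 0, 0], "claw": 0},
    {"dp": [0, 0, -0.5], "turn": [0, 0, 0], "claw": 0},
    {"dp": [0, 0, -0.75], "turn": [0, 0, 0], "claw": 0},
    {"dp": [0, 0, -1], "turn": [0, 0, 0], "claw": 0},
    {"dp": [0, 0, -1], "turn": [0, 0, 0], "claw": 0},
    {"dp": [0, 0, -1], "turn": [0, 0, 0], "claw": 0}
  ]
}}

```text
t: 2.52
ee_pos: [520.1, 216.2, 58.9]
orientation: [-1.325, -1.008, 1.025]
ft_force: [-0.8, 0.1, 0.8]
width: 0.6
```

```bash
python3 - <<'E'
from h import *
from scipy.spatial.transform import Rotation as R
from workcell import ctrl
o=ctrl.get_obs();print(R.from_rotvec(o["orientation"]).as_matrix().round(3));print(o["ee_pos"],o["ft_force"],o["width"])
d=ctrl.get_image("top"); cv2.imwrite("pics/top2.png",cv2.resize(d["img"][100:330,120:400,::-1],None,fx=2.5,fy=2.5))
d=ctrl.get_image("scene"); cv2.imwrite("pics/scene2.png",d["img"][:,:,::-1])
d=ctrl.get_image("wrist"); cv2.imwrite("pics/wrist2.png",d["img"][:,:,::-1])
E
```

```text
[[ 0.257 -0.005 -0.967]
 [ 0.966 -0.009  0.257]
 [-0.011 -1.     0.003]]
[520.11904476 216.19837956  58.94098541] [-0.8035456   0.08534913  0.76652188] 0.6131148124921476
```

View pics/scene2.png

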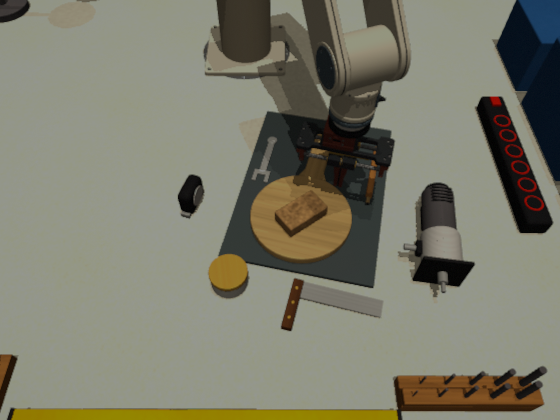

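View pics/wrist2.png

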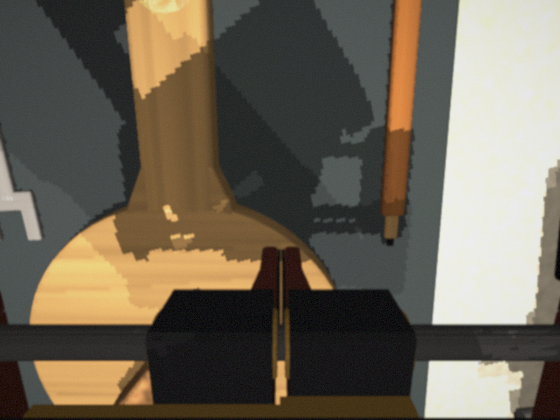

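The scene view shows the shut gripper at about (345,160), over the handle side of the rim. The wrist view shows the fingertips at (282,250), just inside the rim, with the pencil clear at (400,120). I'll descend slowly.

{"api": "jog_arm", "payload": {
  "steps": [
    {"dp": [0.04, -0.03, -0.08], "turn": [0.003, -0.0016, 0], "claw": 0},
    {"dp": [0.04, -0.03, -0.16], "turn": [0.003, -0.0016, 0], "claw": 0},
    {"dp": [0.04, -0.03, -0.24], "turn": [0.003, -0.0016, 0], "claw": 0},
    {"dp": [0.04, -0.03, -0.28], "turn": [0.003, -0.0016, 0], "claw": 0},
    {"dp": [0.04, -0.03, -0.3], "turn": [0.003, -0.0016, 0], "claw": 0},
    {"dp": [0.04, -0.03, -0.3], "turn": [0.003, -0.0016, 0], "claw": 0},
    {"dp": [0.04, -0.03, -0.3], "turn": [0.003, -0.0016, 0], "claw": 0}
  ]
}}

```text
t: 3.25
ee_pos: [524.7, 213.5, 35.9]
orientation: [-1.322, -1.017, 1.013]
ft_force: [0.4, -0.6, -0.0]
width: 0.3
```

{"api": "jog_arm", "payload": {
  "steps": [
    {"dp": [0, 0, -0.02], "turn": [0, 0, 0], "claw": 0},
    {"dp": [0, 0, -0.04], "turn": [0, 0, 0], "claw": 0},
    {"dp": [0, 0, -0.04], "turn": [0, 0, 0], "claw": 0},
    {"dp": [0, 0, -0.04], "turn": [0, 0, 0], "claw": 0}
  ]
}}

```text
t: 3.58
ee_pos: [524.7, 213.5, 32.7]
orientation: [-1.322, -1.017, 1.013]
ft_force: [-0.3, 0.4, 0.9]
width: 0.5
```

{"api": "jog_arm", "payload": {
  "steps": [
    {"dp": [0, 0, -0.005], "turn": [0, 0, 0], "claw": 0},
    {"dp": [0, 0, -0.01], "turn": [0, 0, 0], "claw": 0},
    {"dp": [0, 0, -0.015], "turn": [0, 0, 0], "claw": 0},
    {"dp": [0, 0, -0.015], "turn": [0, 0, 0], "claw": 0}
  ]
}}

```text
t: 3.92
ee_pos: [524.7, 213.5, 31.5]
orientation: [-1.322, -1.017, 1.013]
ft_force: [0.3, -0.0, 0.2]
width: 0.5
```

{"api": "jog_arm", "payload": {
  "steps": [
    {"dp": [0, 0, -0.005], "turn": [0, 0, 0], "claw": 0},
    {"dp": [0, 0, -0.01], "turn": [0, 0, 0], "claw": 0},
    {"dp": [0, 0, -0.012], "turn": [0, 0, 0], "claw": 0},
    {"dp": [0, 0, -0.012], "turn": [0, 0, 0], "claw": 0}
  ]
}}

```text
t: 4.25
ee_pos: [524.7, 213.5, 30.5]
orientation: [-1.322, -1.017, 1.013]
ft_force: [0.7, 1.0, -0.2]
width: 0.6
```

{"api": "jog_arm", "payload": {
  "steps": [
    {"dp": [0, 0, -0.005], "turn": [0, 0, 0], "claw": 0},
    {"dp": [0, 0, -0.01], "turn": [0, 0, 0], "claw": 0},
    {"dp": [0, 0, -0.01], "turn": [0, 0, 0], "claw": 0},
    {"dp": [0, 0, -0.01], "turn": [0, 0, 0], "claw": 0}
  ]
}}

```text
t: 4.58
ee_pos: [524.7, 213.5, 29.8]
orientation: [-1.322, -1.017, 1.013]
ft_force: [-0.7, -0.7, 2.8]
width: 0.3
```

{"api": "jog_arm", "payload": {
  "steps": [
    {"dp": [0, 0, -0.005], "turn": [0, 0, 0], "claw": 0},
    {"dp": [0, 0, -0.008], "turn": [0, 0, 0], "claw": 0},
    {"dp": [0, 0, -0.008], "turn": [0, 0, 0], "claw": 0},
    {"dp": [0, 0, -0.008], "turn": [0, 0, 0], "claw": 0}
  ]
}}

```text
t: 4.92
ee_pos: [524.7, 213.5, 29.2]
orientation: [-1.322, -1.017, 1.013]
ft_force: [-1.3, -1.0, 4.0]
width: 0.4
```

Contact is confirmed at about 4 N. I'll work out the arc rows from here.

```bash
cat > arc.py <<'E'
import sys,json
from h import *
from scipy.spatial.transform import Rotation as R
from workcell import ctrl
o=ctrl.get_obs(); p=o["ee_pos"]; y=R.from_rotvec(o["orientation"]).as_matrix()[:,1]
a=(HA-np.degrees(np.arctan2(*(p[:2]-C)[::-1])))%360; span=float(sys.argv[1]); dz=float(sys.argv[2])
n=int(sys.argv[3]) if len(sys.argv)>3 else 11
t=np.cross(y,[0,0,-1])/np.pi
print("t",o["t"],"ang",a.round(1),"r",np.linalg.norm(p[:2]-C).round(1),"z",p[2].round(2),"F",o["ft_force"].round(1),"turn",t.round(4))
for i in range(1,n+1):
    q=pt(a+span*i/n); print((((q-p[:2])/80).round(3)).tolist(), round(dz*i/n/80,3))
E
python3 arc.py 20 0 10
```

```text
t 4.9167 ang 36.4 r 95.8 z 29.2 F [-1.3 -1.   4. ] turn [-0.0003  0.0007  0.    ]
[0.025, 0.037] 0.0
[0.059, 0.061] 0.0
[0.095, 0.084] 0.0
[0.131, 0.106] 0.0
[0.168, 0.127] 0.0
[0.206, 0.146] 0.0
[0.244, 0.164] 0.0
[0.283, 0.18] 0.0
[0.323, 0.196] 0.0
[0.363, 0.209] 0.0
```

{"api": "jog_arm", "payload": {
  "steps": [
    {"dp": [0.025, 0.03, 0], "turn": [0, 0, 0], "claw": 0},
    {"dp": [0.06, 0.06, 0], "turn": [0, 0, 0], "claw": 0},
    {"dp": [0.095, 0.084, 0], "turn": [0, 0, 0], "claw": 0},
    {"dp": [0.13, 0.106, 0], "turn": [0, 0, 0], "claw": 0},
    {"dp": [0.168, 0.127, 0], "turn": [0, 0, 0], "claw": 0},
    {"dp": [0.206, 0.146, 0], "turn": [0, 0, 0], "claw": 0},
    {"dp": [0.244, 0.164, 0], "turn": [0, 0, 0], "claw": 0},
    {"dp": [0.283, 0.18, 0], "turn": [0, 0, 0], "claw": 0},
    {"dp": [0.323, 0.196, 0], "turn": [0, 0, 0], "claw": 0},
    {"dp": [0.363, 0.209, 0], "turn": [0, 0, 0], "claw": 0}
  ]
}}

```text
t: 5.75
ee_pos: [554.1, 230.4, 29.2]
orientation: [-1.322, -1.017, 1.013]
ft_force: [-3.2, -0.4, 3.4]
width: 0.4
```

```bash
python3 arc.py 24 0 12
```

```text
t 5.75 ang 56.6 r 97.0 z 29.21 F [-3.2 -0.4  3.4] turn [-0.0003  0.0007  0.    ]
[0.041, 0.012] 0.0
[0.081, 0.023] 0.0
[0.123, 0.032] 0.0
[0.164, 0.04] 0.0
[0.206, 0.047] 0.0
[0.248, 0.052] 0.0
[0.29, 0.055] 0.0
[0.333, 0.057] 0.0
[0.375, 0.058] 0.0
[0.417, 0.057] 0.0
[0.46, 0.055] 0.0
[0.502, 0.051] 0.0
```

{"api": "jog_arm", "payload": {
  "steps": [
    {"dp": [0.041, 0.012, 0], "turn": [0, 0, 0], "claw": 0},
    {"dp": [0.081, 0.023, 0], "turn": [0, 0, 0], "claw": 0},
    {"dp": [0.123, 0.032, 0], "turn": [0, 0, 0], "claw": 0},
    {"dp": [0.164, 0.04, 0], "turn": [0, 0, 0], "claw": 0},
    {"dp": [0.206, 0.047, 0], "turn": [0, 0, 0], "claw": 0},
    {"dp": [0.248, 0.052, 0], "turn": [0, 0, 0], "claw": 0},
    {"dp": [0.29, 0.055, 0], "turn": [0, 0, 0], "claw": 0},
    {"dp": [0.333, 0.057, 0], "turn": [0, 0, 0], "claw": 0},
    {"dp": [0.375, 0.058, 0], "turn": [0, 0, 0], "claw": 0},
    {"dp": [0.417, 0.057, 0], "turn": [0, 0, 0], "claw": 0},
    {"dp": [0.46, 0.055, 0], "turn": [0, 0, 0], "claw": 0},
    {"dp": [0.502, 0.051, 0], "turn": [0, 0, 0], "claw": 0}
  ]
}}

```text
t: 6.75
ee_pos: [594.6, 234.5, 29.2]
orientation: [-1.322, -1.017, 1.013]
ft_force: [-2.8, -0.3, 2.8]
width: 0.3
```

```bash
python3 arc.py 30 0 12
```

```text
t 6.75 ang 80.8 r 97.1 z 29.22 F [-2.8 -0.3  2.8] turn [-0.0003  0.0007  0.    ]
[0.052, -0.009] 0.0
[0.104, -0.018] 0.0
[0.156, -0.03] 0.0
[0.207, -0.044] 0.0
[0.257, -0.06] 0.0
[0.307, -0.078] 0.0
[0.356, -0.098] 0.0
[0.404, -0.121] 0.0
[0.451, -0.145] 0.0
[0.496, -0.172] 0.0
[0.541, -0.201] 0.0
[0.584, -0.231] 0.0
```

{"api": "jog_arm", "payload": {
  "steps": [
    {"dp": [0.052, -0.009, -0.001], "turn": [0, 0, 0], "claw": 0},
    {"dp": [0.104, -0.018, -0.002], "turn": [0, 0, 0], "claw": 0},
    {"dp": [0.156, -0.03, -0.003], "turn": [0, 0, 0], "claw": 0},
    {"dp": [0.207, -0.044, -0.004], "turn": [0, 0, 0], "claw": 0},
    {"dp": [0.257, -0.06, -0.004], "turn": [0, 0, 0], "claw": 0},
    {"dp": [0.307, -0.078, -0.004], "turn": [0, 0, 0], "claw": 0},
    {"dp": [0.356, -0.098, -0.004], "turn": [0, 0, 0], "claw": 0},
    {"dp": [0.404, -0.121, -0.004], "turn": [0, 0, 0], "claw": 0},
    {"dp": [0.451, -0.145, -0.004], "turn": [0, 0, 0], "claw": 0},
    {"dp": [0.496, -0.172, -0.004], "turn": [0, 0, 0], "claw": 0},
    {"dp": [0.541, -0.201, -0.004], "turn": [0, 0, 0], "claw": 0},
    {"dp": [0.584, -0.231, -0.004], "turn": [0, 0, 0], "claw": 0}
  ]
}}

```text
t: 7.75
ee_pos: [641.8, 215.9, 29.0]
orientation: [-1.322, -1.018, 1.013]
ft_force: [-3.0, 0.9, 4.7]
width: 0.5
```

```bash
python3 arc.py 30 0 12
```

```text
t 7.75 ang 111.1 r 97.2 z 28.99 F [-3.   0.9  4.7] turn [-0.0004  0.0008  0.    ]
[0.04, -0.035] 0.0
[0.08, -0.069] 0.0
[0.119, -0.105] 0.0
[0.156, -0.143] 0.0
[0.192, -0.182] 0.0
[0.225, -0.223] 0.0
[0.257, -0.265] 0.0
[0.287, -0.309] 0.0
[0.315, -0.354] 0.0
[0.341, -0.4] 0.0
[0.365, -0.447] 0.0
[0.387, -0.495] 0.0
```

{"api": "jog_arm", "payload": {
  "steps": [
    {"dp": [0.04, -0.035, 0], "turn": [0, 0, 0], "claw": 0},
    {"dp": [0.08, -0.069, 0], "turn": [0, 0, 0], "claw": 0},
    {"dp": [0.119, -0.105, 0], "turn": [0, 0, 0], "claw": 0},
    {"dp": [0.156, -0.143, 0], "turn": [0, 0, 0], "claw": 0},
    {"dp": [0.192, -0.182, 0], "turn": [0, 0, 0], "claw": 0},
    {"dp": [0.225, -0.223, 0], "turn": [0, 0, 0], "claw": 0},
    {"dp": [0.257, -0.265, 0], "turn": [0, 0, 0], "claw": 0},
    {"dp": [0.287, -0.309, 0], "turn": [0, 0, 0], "claw": 0},
    {"dp": [0.315, -0.354, 0], "turn": [0, 0, 0], "claw": 0},
    {"dp": [0.341, -0.4, 0], "turn": [0, 0, 0], "claw": 0},
    {"dp": [0.365, -0.447, 0], "turn": [0, 0, 0], "claw": 0},
    {"dp": [0.387, -0.495, 0], "turn": [0, 0, 0], "claw": 0}
  ]
}}

```text
t: 8.75
ee_pos: [673.1, 176.0, 29.0]
orientation: [-1.322, -1.018, 1.013]
ft_force: [-1.3, 2.7, 3.5]
width: 0.4
```

```bash
python3 arc.py 30 0 12;python3 - <<'E'
from h import *
from workcell import ctrl
d=ctrl.get_image("top"); cv2.imwrite("pics/top3.png",d["img"][:,:,::-1])
E
```

```text
t 8.75 ang 141.4 r 97.2 z 29.05 F [-1.3  2.7  3.5] turn [-0.0004  0.0009  0.    ]
[0.018, -0.05] 0.0
[0.035, -0.1] 0.0
[0.05, -0.151] 0.0
[0.064, -0.202] 0.0
[0.074, -0.254] 0.0
[0.083, -0.306] 0.0
[0.089, -0.358] 0.0
[0.093, -0.411] 0.0
[0.095, -0.464] 0.0
[0.094, -0.517] 0.0
[0.091, -0.57] 0.0
[0.086, -0.622] 0.0
```

View pics/top3.png

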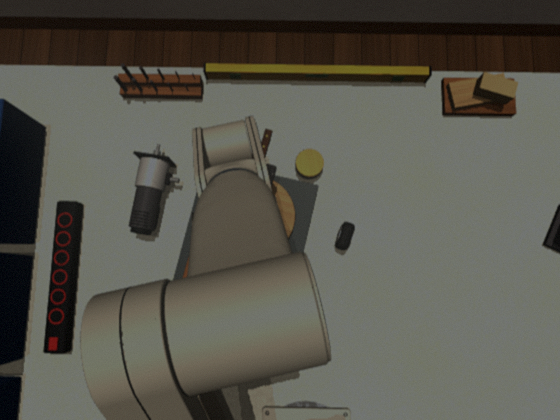

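The arm hides most of the board here. The router, wax at (310,163), tape and mat are where they were, so I'll carry on.

{"api": "jog_arm", "payload": {
  "steps": [
    {"dp": [0.018, -0.05, -0.001], "turn": [0, 0, 0], "claw": 0},
    {"dp": [0.035, -0.1, -0.002], "turn": [0, 0, 0], "claw": 0},
    {"dp": [0.05, -0.151, -0.002], "turn": [0, 0, 0], "claw": 0},
    {"dp": [0.064, -0.202, -0.002], "turn": [0, 0, 0], "claw": 0},
    {"dp": [0.074, -0.254, -0.002], "turn": [0, 0, 0], "claw": 0},
    {"dp": [0.083, -0.306, -0.002], "turn": [0, 0, 0], "claw": 0},
    {"dp": [0.089, -0.358, -0.002], "turn": [0, 0, 0], "claw": 0},
    {"dp": [0.093, -0.411, -0.002], "turn": [0, 0, 0], "claw": 0},
    {"dp": [0.095, -0.464, -0.002], "turn": [0, 0, 0], "claw": 0},
    {"dp": [0.094, -0.517, -0.002], "turn": [0, 0, 0], "claw": 0},
    {"dp": [0.091, -0.57, -0.002], "turn": [0, 0, 0], "claw": 0},
    {"dp": [0.086, -0.622, -0.002], "turn": [0, 0, 0], "claw": 0}
  ]
}}

```text
t: 9.8
ee_pos: [680.5, 125.1, 29.0]
orientation: [-1.323, -1.018, 1.012]
ft_force: [1.0, 4.2, 3.2]
width: 0.7
```

```bash
python3 arc.py 30 0 12
```

```text
t 9.8 ang 172.0 r 97.6 z 28.99 F [1.  4.2 3.2] turn [-0.0004  0.0011  0.    ]
[-0.016, -0.051] 0.0
[-0.026, -0.103] 0.0
[-0.039, -0.155] 0.0
[-0.054, -0.205] 0.0
[-0.071, -0.255] 0.0
[-0.09, -0.305] 0.0
[-0.111, -0.353] 0.0
[-0.135, -0.4] 0.0
[-0.16, -0.447] 0.0
[-0.188, -0.492] 0.0
[-0.217, -0.536] 0.0
[-0.249, -0.579] 0.0
```

{"api": "jog_arm", "payload": {
  "steps": [
    {"dp": [-0.014, -0.051, -0.001], "turn": [0, 0, 0], "claw": 0},
    {"dp": [-0.026, -0.103, -0.002], "turn": [0, 0, 0], "claw": 0},
    {"dp": [-0.039, -0.155, -0.002], "turn": [0, 0, 0], "claw": 0},
    {"dp": [-0.054, -0.205, -0.002], "turn": [0, 0, 0], "claw": 0},
    {"dp": [-0.071, -0.255, -0.002], "turn": [0, 0, 0], "claw": 0},
    {"dp": [-0.09, -0.305, -0.002], "turn": [0, 0, 0], "claw": 0},
    {"dp": [-0.111, -0.353, -0.002], "turn": [0, 0, 0], "claw": 0},
    {"dp": [-0.135, -0.4, -0.002], "turn": [0, 0, 0], "claw": 0},
    {"dp": [-0.16, -0.447, -0.002], "turn": [0, 0, 0], "claw": 0},
    {"dp": [-0.188, -0.492, -0.002], "turn": [0, 0, 0], "claw": 0},
    {"dp": [-0.217, -0.536, -0.002], "turn": [0, 0, 0], "claw": 0},
    {"dp": [-0.249, -0.579, -0.002], "turn": [0, 0, 0], "claw": 0}
  ]
}}

```text
t: 10.8
ee_pos: [660.4, 78.4, 28.9]
orientation: [-1.323, -1.018, 1.012]
ft_force: [2.0, 2.4, 4.5]
width: 0.8
```

```bash
python3 arc.py 30 0 12
```

```text
t 10.8 ang 202.2 r 97.2 z 28.9 F [2.  2.4 4.5] turn [-0.0004  0.0012  0.    ]
[-0.035, -0.04] 0.0
[-0.07, -0.079] 0.0
[-0.107, -0.117] 0.0
[-0.145, -0.154] 0.0
[-0.185, -0.188] 0.0
[-0.227, -0.221] 0.0
[-0.27, -0.252] 0.0
[-0.314, -0.281] 0.0
[-0.359, -0.309] 0.0
[-0.406, -0.334] 0.0
[-0.453, -0.357] 0.0
[-0.502, -0.378] 0.0
```

{"api": "jog_arm", "payload": {
  "steps": [
    {"dp": [-0.035, -0.04, 0], "turn": [0, 0, 0], "claw": 0},
    {"dp": [-0.07, -0.079, 0], "turn": [0, 0, 0], "claw": 0},
    {"dp": [-0.107, -0.117, 0], "turn": [0, 0, 0], "claw": 0},
    {"dp": [-0.145, -0.154, 0], "turn": [0, 0, 0], "claw": 0},
    {"dp": [-0.185, -0.188, 0], "turn": [0, 0, 0], "claw": 0},
    {"dp": [-0.227, -0.221, 0], "turn": [0, 0, 0], "claw": 0},
    {"dp": [-0.27, -0.252, 0], "turn": [0, 0, 0], "claw": 0},
    {"dp": [-0.314, -0.281, 0], "turn": [0, 0, 0], "claw": 0},
    {"dp": [-0.359, -0.309, 0], "turn": [0, 0, 0], "claw": 0},
    {"dp": [-0.406, -0.334, 0], "turn": [0, 0, 0], "claw": 0},
    {"dp": [-0.453, -0.357, 0], "turn": [0, 0, 0], "claw": 0},
    {"dp": [-0.502, -0.378, 0], "turn": [0, 0, 0], "claw": 0}
  ]
}}

```text
t: 11.8
ee_pos: [620.0, 47.9, 28.9]
orientation: [-1.323, -1.018, 1.012]
ft_force: [2.7, 1.6, 5.1]
width: 0.6
```

```bash
python3 arc.py 30 0 12
```

```text
t 11.8 ang 232.5 r 97.1 z 28.91 F [2.7 1.6 5.1] turn [-0.0003  0.0013  0.    ]
[-0.05, -0.017] 0.0
[-0.1, -0.034] 0.0
[-0.151, -0.048] 0.0
[-0.203, -0.06] 0.0
[-0.255, -0.07] 0.0
[-0.307, -0.077] 0.0
[-0.36, -0.083] 0.0
[-0.413, -0.086] 0.0
[-0.465, -0.086] 0.0
[-0.518, -0.085] 0.0
[-0.571, -0.081] 0.0
[-0.624, -0.074] 0.0
```

{"api": "jog_arm", "payload": {
  "steps": [
    {"dp": [-0.05, -0.017, 0], "turn": [0, 0, 0], "claw": 0},
    {"dp": [-0.1, -0.034, 0.001], "turn": [0, 0, 0], "claw": 0},
    {"dp": [-0.151, -0.048, 0.001], "turn": [0, 0, 0], "claw": 0},
    {"dp": [-0.203, -0.06, 0.001], "turn": [0, 0, 0], "claw": 0},
    {"dp": [-0.255, -0.07, 0.001], "turn": [0, 0, 0], "claw": 0},
    {"dp": [-0.307, -0.077, 0.001], "turn": [0, 0, 0], "claw": 0},
    {"dp": [-0.36, -0.083, 0.001], "turn": [0, 0, 0], "claw": 0},
    {"dp": [-0.413, -0.086, 0.001], "turn": [0, 0, 0], "claw": 0},
    {"dp": [-0.465, -0.086, 0.001], "turn": [0, 0, 0], "claw": 0},
    {"dp": [-0.518, -0.085, 0.001], "turn": [0, 0, 0], "claw": 0},
    {"dp": [-0.571, -0.081, 0.001], "turn": [0, 0, 0], "claw": 0},
    {"dp": [-0.624, -0.074, 0.001], "turn": [0, 0, 0], "claw": 0}
  ]
}}

```text
t: 12.8
ee_pos: [569.7, 42.0, 29.0]
orientation: [-1.323, -1.018, 1.012]
ft_force: [2.8, -1.2, 4.4]
width: 0.7
```

```bash
python3 arc.py 30 0 12
```

```text
t 12.8 ang 262.7 r 97.0 z 29.0 F [ 2.8 -1.2  4.4] turn [-0.0003  0.0013  0.    ]
[-0.052, 0.009] 0.0
[-0.104, 0.02] 0.0
[-0.155, 0.034] 0.0
[-0.206, 0.049] 0.0
[-0.255, 0.067] 0.0
[-0.304, 0.087] 0.0
[-0.353, 0.109] 0.0
[-0.4, 0.133] 0.0
[-0.446, 0.159] 0.0
[-0.491, 0.187] 0.0
[-0.534, 0.217] 0.0
[-0.576, 0.249] 0.0
```

{"api": "jog_arm", "payload": {
  "steps": [
    {"dp": [-0.052, 0.009, 0], "turn": [0, 0, 0], "claw": 0},
    {"dp": [-0.104, 0.02, 0], "turn": [0, 0, 0], "claw": 0},
    {"dp": [-0.155, 0.034, 0], "turn": [0, 0, 0], "claw": 0},
    {"dp": [-0.206, 0.049, 0], "turn": [0, 0, 0], "claw": 0},
    {"dp": [-0.255, 0.067, 0], "turn": [0, 0, 0], "claw": 0},
    {"dp": [-0.304, 0.087, 0], "turn": [0, 0, 0], "claw": 0},
    {"dp": [-0.353, 0.109, 0], "turn": [0, 0, 0], "claw": 0},
    {"dp": [-0.4, 0.133, 0], "turn": [0, 0, 0], "claw": 0},
    {"dp": [-0.446, 0.159, 0], "turn": [0, 0, 0], "claw": 0},
    {"dp": [-0.491, 0.187, 0], "turn": [0, 0, 0], "claw": 0},
    {"dp": [-0.534, 0.217, 0], "turn": [0, 0, 0], "claw": 0},
    {"dp": [-0.576, 0.249, 0], "turn": [0, 0, 0], "claw": 0}
  ]
}}

```text
t: 13.8
ee_pos: [523.1, 62.1, 29.0]
orientation: [-1.323, -1.018, 1.012]
ft_force: [2.3, -1.6, 4.1]
width: 0.3
```

```bash
python3 arc.py 31 0 12
```

```text
t 13.8 ang 293.0 r 97.1 z 28.97 F [ 2.3 -1.6  4.1] turn [-0.0003  0.0012  0.    ]
[-0.041, 0.037] 0.0
[-0.081, 0.073] 0.0
[-0.12, 0.112] 0.0
[-0.157, 0.153] 0.0
[-0.192, 0.195] 0.0
[-0.225, 0.238] 0.0
[-0.256, 0.283] 0.0
[-0.285, 0.329] 0.0
[-0.311, 0.377] 0.0
[-0.336, 0.426] 0.0
[-0.359, 0.476] 0.0
[-0.379, 0.526] 0.0
```

{"api": "jog_arm", "payload": {
  "steps": [
    {"dp": [-0.041, 0.037, 0], "turn": [0, 0, 0], "claw": 0},
    {"dp": [-0.081, 0.073, 0], "turn": [0, 0, 0], "claw": 0},
    {"dp": [-0.12, 0.112, 0], "turn": [0, 0, 0], "claw": 0},
    {"dp": [-0.157, 0.153, 0], "turn": [0, 0, 0], "claw": 0},
    {"dp": [-0.192, 0.195, 0], "turn": [0, 0, 0], "claw": 0},
    {"dp": [-0.225, 0.238, 0], "turn": [0, 0, 0], "claw": 0},
    {"dp": [-0.256, 0.283, 0], "turn": [0, 0, 0], "claw": 0},
    {"dp": [-0.285, 0.329, 0], "turn": [0, 0, 0], "claw": 0},
    {"dp": [-0.311, 0.377, 0], "turn": [0, 0, 0], "claw": 0},
    {"dp": [-0.336, 0.426, 0], "turn": [0, 0, 0], "claw": 0},
    {"dp": [-0.359, 0.476, 0], "turn": [0, 0, 0], "claw": 0},
    {"dp": [-0.379, 0.526, 0], "turn": [0, 0, 0], "claw": 0}
  ]
}}

```text
t: 14.8
ee_pos: [492.3, 104.5, 28.9]
orientation: [-1.323, -1.018, 1.013]
ft_force: [1.4, -2.9, 4.9]
width: 0.8
```

{"api": "jog_arm", "payload": {
  "steps": [
    {"dp": [0, 0, 0], "turn": [0, 0, 0], "claw": 0},
    {"dp": [0, 0, 0], "turn": [0, 0, 0], "claw": 0},
    {"dp": [0, 0, 0], "turn": [0, 0, 0], "claw": 0}
  ]
}}

```text
t: 15.05
ee_pos: [492.0, 105.0, 28.8]
orientation: [-1.322, -1.017, 1.012]
ft_force: [-1.2, 4.1, 4.8]
width: 0.4
```

Rim point 10 has been touched, so I'll lift off now.

{"api": "jog_arm", "payload": {
  "steps": [
    {"dp": [0, 0, 0.03], "turn": [0, 0, 0], "claw": 0},
    {"dp": [0, 0, 0.1], "turn": [0, 0, 0], "claw": 0},
    {"dp": [0, 0, 0.3], "turn": [0, 0, 0], "claw": 0},
    {"dp": [0, 0, 0.6], "turn": [0, 0, 0], "claw": 0},
    {"dp": [0, 0, 1], "turn": [0, 0, 0], "claw": 0},
    {"dp": [0, 0, 1], "turn": [0, 0, 0], "claw": 0}
  ]
}}

```text
t: 15.55
ee_pos: [494.4, 105.3, 113.2]
orientation: [-1.325, -1.022, 1.008]
ft_force: [1.2, 1.0, -0.2]
width: 0.4
```

{"api": "jog_arm", "payload": {
  "steps": [
    {"dp": [-0.2, 0, 0.3], "turn": [0, 0, 0], "claw": 0},
    {"dp": [-0.4, 0, 0.6], "turn": [0, 0, 0], "claw": 0},
    {"dp": [-0.8, 0, 1], "turn": [0, 0, 0], "claw": 0},
    {"dp": [-1, 0, 1], "turn": [0, 0, 0], "claw": 0},
    {"dp": [-1, 0, 1], "turn": [0, 0, 0], "claw": 0},
    {"dp": [-1, 0, 1], "turn": [0, 0, 0], "claw": 0},
    {"dp": [-1, 0, 1], "turn": [0, 0, 0], "claw": 0}
  ]
}}

```text
t: 16.13
ee_pos: [415.0, 105.3, 192.9]
orientation: [-1.325, -1.022, 1.008]
ft_force: [-0.0, -0.1, -0.3]
width: 0.2
```

```bash
python3 - <<'E'
from h import *
from workcell import ctrl
o=ctrl.get_obs();print(o["t"],o["ee_pos"],o["ft_force"],abs(o["qvel"]).max())
for n in("top","scene"):
    d=ctrl.get_image(n); cv2.imwrite(f"pics/{n}9.png",d["img"][:,:,::-1])
    d0=pickle.load(open(n+".pkl","rb")); e=cv2.absdiff(d["img"],d0["img"]).max(2); cv2.imwrite(f"pics/{n}9d.png",np.clip(e.astype(int)*3,0,255).astype(np.uint8))
seed=(265,235); hsv=cv2.cvtColor(d["img"],cv2.COLOR_RGB2HSV); m=cv2.morphologyEx(cv2.inRange(hsv,(8,70,60),(28,255,255)),cv2.MORPH_OPEN,np.ones((3,3)))
l=cv2.connectedComponents(m)[1]; cn=max(cv2.findContours((l==l[seed[1],seed[0]]).astype(np.uint8),0,1)[0],key=cv2.contourArea)[:,0]
P=ray(d,cn,30)[:,:2]; P=P[(P[:,0]>540)]
print(least_squares(lambda p:np.linalg.norm(P-p[:2],axis=1)-p[2],[584,138,105],loss='soft_l1',f_scale=1.5).x)
E
```

```text
16.1333 [414.95737821 105.27653756 192.91483348] [-0.02608308 -0.11254459 -0.32178181] 0.019783268873852462
[587.1683872  137.82201961 104.18112921]
```

View pics/scene9.png

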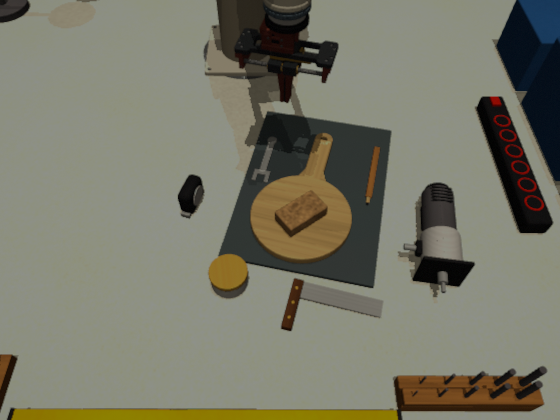

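View pics/scene9d.png

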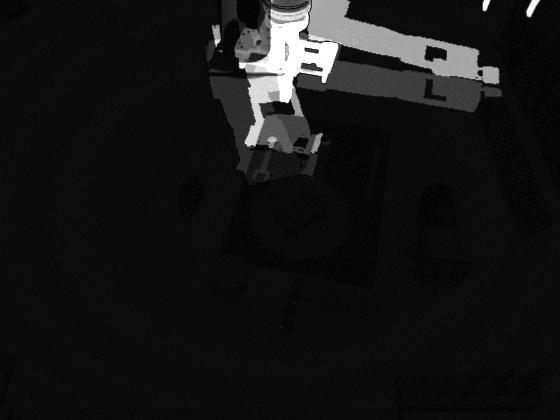

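The scene view shows the arm clear at about (285,50). The difference from the first picture contains only the arm and its shadow, with no edges at the board, block or other things, so nothing moved.

```bash
python3 -c "
from workcell import ctrl
ctrl.close_job()"
```

```text
the job is handed in; nothing more can be done
```

I ran the shut fingertips along the rim clockwise from point 1 to point 10, lifted off and handed the job in at about 16 s. The hand-in gives no verdict.

- **Path:** I found the board's centre from the top and scene views, which agreed to within 2 mm. At each check the tool was within about 2 mm of the 97 mm radius I steered for.
- **Force:** upward force read between about 2.8 and 5.1 N at every stop along the stroke, with up to about 4 N of sideways drag. The limit is 15 N. Force was only read between moves, not during them.
- **After lift-off:** the force was back to about zero and the fingertips were about 190 mm above the work surface. The before-and-after scene pictures differ only in the arm and its shadow, so the board, block and other things look unmoved.
- **One check disagreed:** a quick refit of the board's circle at the end came out about 3 mm off in x. It used a different part of the outline from the first fit. I put the offset down to that, because the picture difference shows no change at the board's edge.

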